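# Shut the drawer and grind at the hand coffee mill

## Robot

A 6-joint arm with a two-finger parallel gripper is mounted at the origin on the work surface. World frame = base frame: x ahead of the robot, y to its left, z up, the work surface at z = 0. Lengths are in mm, angles in rad, forces in N, time in s.
With the tool pointing down it reaches from about 400 to 925 mm from the base axis. Payload 12.5 kg.
Tool frame: the origin (TCP) lies midway between the tips of the shut fingers; the grasp point (between the pads) lies 19 mm behind it; z points along the fingers, y is the line along which they close (so a half turn about z gives the same grasp; the last joint's range is limited). The gripper opens to 95 mm and grips with 3 to 60 N. Pads are 20 mm wide; open, the fingers measure 119 mm over their backs; the gripper's body (75 mm by 180 mm) begins 59 mm behind the grasp point.
Start: joints at [1.084, 0.491, 1.559, -0, 1.092, -0.106], TCP at [232.275, 580.255, 214.661] pointing down, gripper open.
Joint ranges: [-3.1, 3.1], [-0.84, 2.19], [0.05, 2.79], [-1.13, 4.28], [0.06, 2.93], [-2.69, 2.69]. Speed limits (rad/s): [2.22, 2.22, 2.79, 3.14, 3.14, 3.14].

## Interface

Orientations are given as a rotation vector (axis times angle).
In Python, from bench import bot, hand, viewer, ticket gives the robot as it stands. Calls block until the motion is done:
- bot.goto(position, orientation): joint-space move of the TCP to a pose.
- bot.line_to(position, attitude=None, velocity=150): straight line of the TCP; attitude=None keeps the orientation; velocity is the mean speed in mm/s.
- bot.move_j(angles): joint-space move.
- hand.set_gripper(opening): finger opening in mm; the grip force is fixed at half the most; returns when the fingers have stopped.
- bot.pause(seconds).
- bot.solve_ik(position, orientation): joint angles nearest the present ones, or None.
- viewer.snapshot(name): name is "scene" or "side" or "wrist"; returns the picture (384x512x3 uint8, red, green, blue); there is no depth.
- viewer.camera_params(name): a dict with "camera_matrix" (3x3 intrinsics, pixels), "extrinsics" (4x4, takes a point from camera to world coordinates). Camera axes: x right, y down, z forward; pixel columns grow to the right and rows downward; lengths in mm; the calibration is good to about 2 mm. A picture is of the moment at which its call begins: read the wrist's pose just before it. camera_params takes no time and is no camera call; for the wrist camera it gives the pose at the moment of the call.
A pose or a line that the arm cannot do raises bot.PlanningError and nothing moves.
- ticket.close_job(): hands the job in; it is judged then, once.
Readings, each from a call of its own:
- bot.current_time_s(): time.
- bot.current_joints(): joint angles.
- bot.current_qd(): joint speeds.
- bot.current_joint_torque(): joint torques, N m.
- bot.current_tcp_pos(): TCP position.
- bot.current_tool_rot(): TCP orientation.
- bot.current_ft_force(): force on the tool from outside, world axes, zero at the start.
- bot.current_ft_torque(): the same for the moment, N m.
- bot.current_width(): finger opening in mm.
- bot.current_finger_force(): force on a finger pad.
Only numpy, scipy, OpenCV 4.12 (cv2) and the standard library are available. Lean on these libraries where they do the work, as an engineer would, in place of code of your own. Each camera call takes 0.05 s, during which the arm holds its last target. There are 200 camera calls.

## Task

The coffee mill's drawer has been left ajar: push it gently until it is fully home, then take the knob of the crank in a firm but not crushing grip and grind, turning the crank clockwise (seen from above) two full turns. Keep one unhurried pace, about six seconds a turn: the mill bites hard once in every turn, so press it through that without letting the crank slip and spring back, and hold it so that it does not run away beyond. Stop within a quarter turn after the second turn, clear of the tight spot, let go of the knob, and leave the drawer shut and the things around the mill where they stand.

Things in the scene. Friction and masses are not known exactly. Their poses are not given: they have to be found in the camera images.
- mill: hand coffee mill, fixed on the worktop: dark wooden chest 150 mm square, 72 mm high, with the drawer in its front; on it a round steel grinder body with closed hopper, up to 126 mm across and 165 mm high, and the crank on top. Origin: centre of the chest's underside, at worktop height; z up; the drawer's front faces -x. The crank's upright axis runs through the origin
- drawer_knob (a point): foremost point of the drawer's round steel knob, which is 28 mm across, 31 mm long, its centre 38 mm above the worktop. It moves with the drawer; with the drawer home it lies 106 mm before the mill's origin (31 mm before the chest's front)
- drawer (a joint): how far the drawer stands out, in m: 0 fully home; starts 0.020 to 0.050. It slides with about 3 N of drag to a hard stop at 0 and stays where it is left. A push of 5 to 20 N against the stop is right, over 30 N too hard
- mill_axis (a point): point on the crank's axis at the top of the hopper cover, 165 mm above the worktop. The crank's bite: turning takes about 3 N at the knob, but once a turn, where is not known beforehand, the push needed jumps to a peak of 12 to 21 N (differs from mill to mill) and fades over about 0.9 rad; for the next 0.9 rad the sprung burr drives the crank on with up to 9 N
- crank_knob (a point): middle of the crank's upright wooden knob, 29 mm across, 47 mm tall; this point is 26 mm above its foot, 205 mm above the worktop, and circles the axis at 85 mm radius. Below it runs the flat steel crank arm (18 mm wide, top at 178 mm; hub nut on the axis up to 186 mm). The knob spins freely on its pin, so fingers can hold it without turning with the crank
- crank (a joint): angle turned since the start in rad, clockwise from above positive: 0 at the start, 12.57 after two turns; no stops. The arm starts in any direction except over the drawer, and never in the bite. If it slips or is let go in the bite it springs back. Grip the knob with 30 to 45 N: less slips in the bite, more is crushing. It must stay under 3.5 rad/s, also when the bite lets go
- saucepan: steel saucepan of diced potatoes standing on the black glass hob, 190 mm across, 95 mm high, with a long handle; to be left alone. Origin: centre of its underside
- bean_jar: amber glass jar with a steel lid, 80 mm across, 125 mm high, beside the mill; to be left alone. Origin: centre of its underside
- mug: white mug, 82 mm across, 92 mm high, behind the mill; to be left alone. Origin: centre of its underside
- sugar_bowl: small ceramic bowl, 104 mm across, 50 mm high, beside the mill; to be left alone. Origin: centre of its underside
- scoop: steel coffee scoop with a wooden handle, 170 mm long, lying by the mill; to be left alone. Origin: centre of its underside
Not all that is in view belongs to the job. What is shaped like the mill but purple is not meant.

How it is judged:
By the outcome, as a careful person would: the job done as asked, in the order asked, and still so for the second after the job is handed in, with the robot touching nothing.
It also fails if it takes over 72 s, if anything falls off the work surface, if the arm or the gripper's body presses on something with over 40 N, if the wrist force passes 120 N, or if a joint passes its speed limit or range.

## Working session

There is one attempt and no reset: what is moved stays moved. The work goes in short steps, each a Python script; the robot and the scene stay as the last script left them, time stands still between calls to the robot, and variables do not carry over. Pictures are saved under pics/ and viewed, at most 10 in all, crops included, and the job is handed in when it is done.

```bash
ls; mkdir -p pics
python3 - <<'E'
from bench import bot,hand,viewer,ticket
import cv2,numpy as np
for n in ["scene","side"]:
    im=viewer.snapshot(n); cv2.imwrite(f"pics/{n}0.png",im[:,:,::-1])
    p=viewer.camera_params(n); print(n,np.round(p["camera_matrix"],1).tolist(),np.round(p["extrinsics"],3).tolist())
print(bot.current_time_s(),bot.current_tool_rot(),bot.current_tcp_pos(),bot.current_width())
E
```

```text
pics
scene [[400.7, 0.0, 257.4], [0.0, 400.7, 192.9], [0.0, 0.0, 1.0]] [[0.739, 0.387, -0.552, 1131.263], [0.674, -0.433, 0.599, -686.916], [-0.007, -0.814, -0.581, 795.511], [0.0, 0.0, 0.0, 1.0]]
side [[396.1, 0.0, 252.9], [0.0, 396.1, 190.2], [0.0, 0.0, 1.0]] [[0.822, 0.385, -0.42, 947.274], [0.57, -0.536, 0.623, -703.831], [0.015, -0.751, -0.66, 908.351], [0.0, 0.0, 0.0, 1.0]]
0.1 [-5.94507834e-01 -3.08455691e+00  1.45998916e-03] [232.19417528 580.04849922 214.12995704] 95.07533839052259
```

View pics/scene0.png

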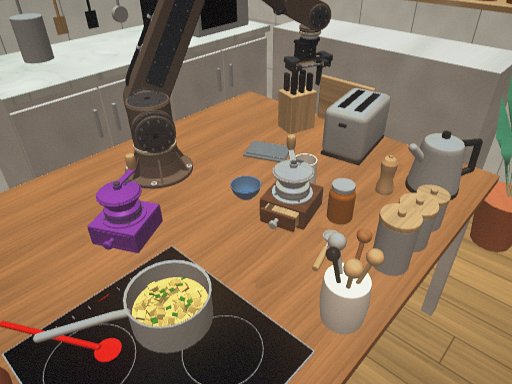

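View pics/side0.png

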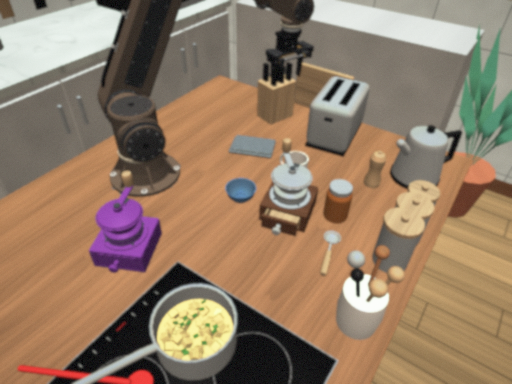

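The scene view shows the mill at about (293,195), its drawer knob at (273,225) and the crank knob at (291,142). In the side view the drawer knob is at (277,231) and the crank knob at (287,145). I'll cast rays for these and zoom in.

```bash
cat > h.py <<'E'
from bench import bot,hand,viewer,ticket
import cv2,numpy as np
def ray(p,uv):
    K,T=np.array(p["camera_matrix"]),np.array(p["extrinsics"])
    d=T[:3,:3]@np.linalg.solve(K,[uv[0],uv[1],1.]); return T[:3,3],d/np.linalg.norm(d)
def onz(p,uv,z):
    o,d=ray(p,uv); return o+d*(z-o[2])/d[2]
def proj(p,X):
    T=np.linalg.inv(p["extrinsics"]); c=T[:3,:3]@np.array(X)+T[:3,3]; u=np.array(p["camera_matrix"])@c; return u[:2]/u[2]
E
python3 - <<'E'
from h import *
for n,k,d,m in [("scene",(291,142),(273,225),(294,168)),("side",(287,145),(277,231),(292,170))]:
    p=viewer.camera_params(n); print(n,onz(p,k,205).round(),onz(p,d,38).round(),onz(p,m,165).round())
im=viewer.snapshot("wrist"); cv2.imwrite("pics/w0.png",im[:,:,::-1])
p=viewer.camera_params("wrist"); print(np.round(p["camera_matrix"],1).tolist(),np.round(p["extrinsics"],3).tolist())
a=cv2.imread("pics/scene0.png")[115:245,225:365]; b=cv2.imread("pics/side0.png")[125:255,220:360]
cv2.imwrite("pics/crop.png",cv2.resize(np.hstack([a,b])[:,:],None,fx=2.85,fy=2.85*1.5 if 0 else 2.85,interpolation=cv2.INTER_CUBIC))
E
```

```text
scene [465. 191. 205.] [555.   5.  38.] [528. 130. 165.]
side [465. 197. 205.] [557.   9.  38.] [518. 144. 165.]
[[287.8, 0.0, 253.3], [0.0, 287.8, 190.6], [0.0, 0.0, 1.0]] [[0.371, 0.891, 0.262, 158.812], [0.929, -0.356, -0.105, 609.324], [-0.001, 0.282, -0.959, 384.214], [0.0, 0.0, 0.0, 1.0]]
```

View pics/crop.png

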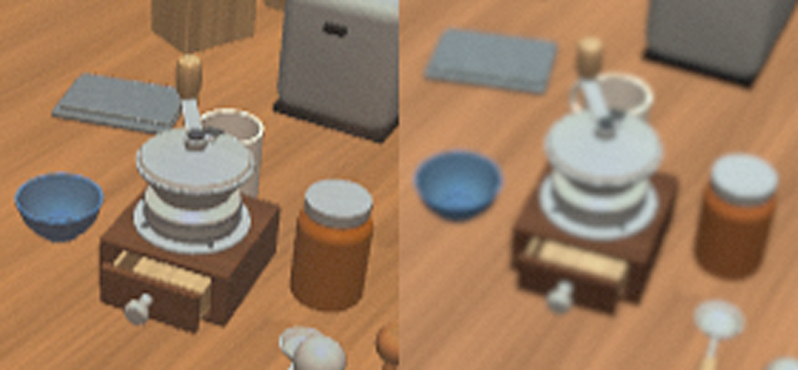

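View pics/w0.png

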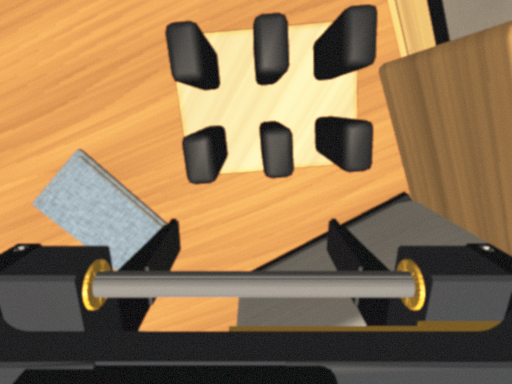

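The scene crop shows the arm pointing away from the cameras, the drawer ajar towards the lower left, the mug behind, the bowl on the left and the jar on the right. The wrist picture shows only the knife block. I'll move the wrist over the mill for an exact measurement.

Run:
```python
from h import *
r=bot.current_tool_rot(); p0=bot.current_tcp_pos()
bot.line_to([p0[0],p0[1],380],velocity=250)
bot.goto([615,95,380],r)
bot.pause(0.2)
p=viewer.camera_params("wrist"); im=viewer.snapshot("wrist"); cv2.imwrite("pics/w1.png",im[:,:,::-1]); np.savez("w1.npz",**p)
print(bot.current_time_s(),bot.current_tcp_pos(),np.round(p["extrinsics"],3).tolist(), bot.current_joints())
```

```text
3.4167 [614.91286383  95.49924786 380.01581361] [[0.37, 0.891, 0.262, 541.483], [0.929, -0.355, -0.105, 124.765], [-0.001, 0.282, -0.959, 550.036], [0.0, 0.0, 0.0, 1.0]] [ 4.82483904e-02  3.76391626e-01  1.31080398e+00 -6.25592371e-04
  1.45475967e+00 -1.14239690e+00]
```

View pics/w1.png

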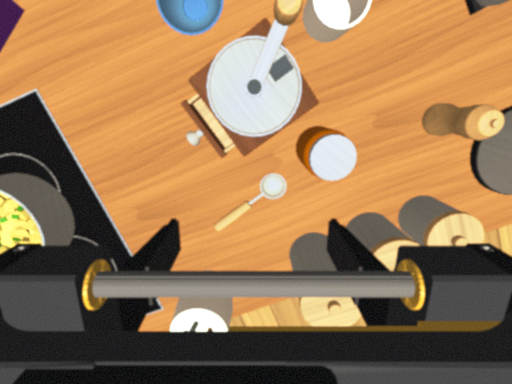

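The wrist view is clear. The hub is at about (254,87), the crank knob top at (289,8), the drawer knob at (192,138), and the chest corners at (266,20) and (318,100). The jar is at (332,157), the mug at (335,12), the scoop at (250,200) and the bowl at (190,8).

Run:
```python
from h import *
p=dict(np.load("w1.npz")); im=cv2.imread("pics/w1.png")
hsv=cv2.cvtColor(im,cv2.COLOR_BGR2HSV)
m=((hsv[...,1]<60)&(hsv[...,2]>130)).astype(np.uint8)*255
sub=m.copy(); 
m2=cv2.morphologyEx(m[30:145,195:312],cv2.MORPH_OPEN,np.ones((15,15),np.uint8))
c=max(cv2.findContours(m2,0,2)[0],key=cv2.contourArea); (cx,cy),r=cv2.minEnclosingCircle(c); e=cv2.fitEllipse(c)
print("lid",cx+195,cy+30,r,e, onz(p,(e[0][0]+195,e[0][1]+30),160).round(1))
print("hub",onz(p,(254,87),186).round(1))
print("crank knob top",onz(p,(289.5,6),226).round(1), onz(p,(285.5,22),179).round(1))
# drawer knob blob
k=m[120:155,178:206]; cc=max(cv2.findContours(k,0,2)[0],key=cv2.contourArea)
x=cc[:,0]+[178,120]; print("knob blob",x.min(0),x.max(0),x.mean(0))
print("knob front",onz(p,(189,139),38).round(1))
print("edge",[onz(p,q,72).round(1) for q in [(266,20),(318,100)]])
for n,q,z in [("jar",(332,157),125),("mug",(338,8),92),("bowl",(190,8),50),("scoop",(250,200),10),("pepper",(490,122),200)]: print(n,onz(p,q,z).round())
im2=np.concatenate([cv2.resize(im[0:160,170:330],None,fx=3.5,fy=3.5,interpolation=cv2.INTER_CUBIC)],1); cv2.imwrite("pics/w1c.png",im2)
```

```text
lid 258.8076934814453 81.22307586669922 56.648765563964844 ((56.42576599121094, 57.371517181396484), (90.51533508300781, 103.35433197021484), 168.659423828125) [519.3 130.8 160. ]
hub [521.5 133.4 186. ]
crank knob top [466.7 192.9 226. ] [469.2 193.1 179. ]
knob blob [187 130] [202 144] [193.61904762 136.33333333]
knob front [551.2  -1.4  38. ]
edge [array([435.3, 187. ,  72. ]), array([570.9, 223.1,  72. ])]
jar [652. 206. 125.]
mug [463. 283.  92.]
bowl [372.  88.  50.]
scoop [704.  52.  10.]
pepper [662. 378. 200.]
```

View pics/w1c.png

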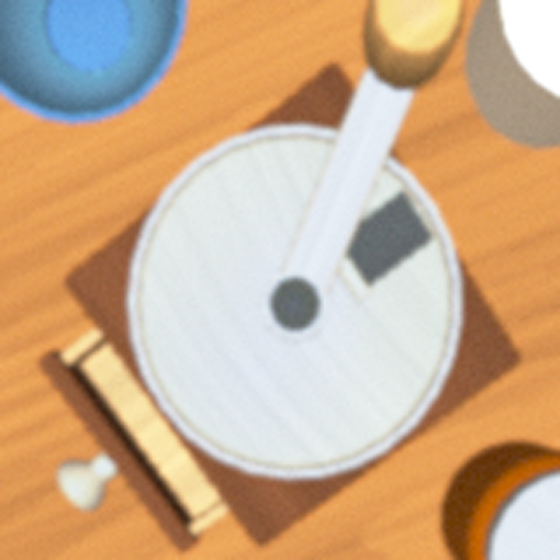

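Run:
```python
from h import *
p=dict(np.load("w1.npz")); f=lambda u,v,z: onz(p,(170+u/3.5,v/3.5),z)
C=np.array([f(335,65,72),f(520,355,72),f(262,543,72),f(67,283,72)]); c=C.mean(0)
print("corners",C.round(),"centre",c.round(1),"sides",np.linalg.norm(C-np.roll(C,1,0),axis=1).round())
fw=(C[2]+C[3]-C[0]-C[1])[:2]; s=(C[1]-C[0]+C[2]-C[3])[:2]
print("front az",np.degrees(np.arctan2(fw[1],fw[0])),"side az",np.degrees(np.arctan2(s[1],s[0])))
A=f(296,303,186); L=f(295,300.5,163); print("hub",A.round(1),"lid",L.round(1))
K=f(418,7,226); print("knob",K.round(1),"r",np.linalg.norm((K-A)[:2]),np.degrees(np.arctan2(*(K-A)[1::-1])))
D=f(66,490,38); print("dk",D.round(1),np.linalg.norm((D-A)[:2]),np.degrees(np.arctan2(*(D-A)[1::-1])))
for n,uv,z in [("scene",(225+188/2.85,115+57/2.85),226),("side",(220+(590-399)/2.85,125+40/2.85),226),]:
    print(n,onz(viewer.camera_params(n),uv,z).round(1))
```

```text
corners [[433. 187.  72.]
 [573. 223.  72.]
 [609.  82.  72.]
 [469.  46.  72.]] centre [521.4 134.6  72. ] sides [146. 144. 146. 145.]
front az -75.68985263791097 side az 14.555933207573798
hub [521.3 134.2 186. ] lid [519.1 134.8 163. ]
knob [463.4 194.  226. ] r 83.24376084508948 134.10827387668166
dk [552.7  -2.4  38. ] 140.14406910919035 -77.06695125555589
scene [460.9 195.3 226. ]
side [462.8 197.3 226. ]
```

```bash
cat >> h.py <<'E'
from scipy.spatial.transform import Rotation as R
AX=np.array([521.,134.5]); FAZ=np.radians(-75.7); OUT=np.array([np.cos(FAZ),np.sin(FAZ),0]); IN=-OUT; UP=np.array([0,0,1.])
def rot(x,z):
    x=x-z*(x@z); x/=np.linalg.norm(x); return R.from_matrix(np.c_[x,np.cross(z,x),z]).as_rotvec()
def tilt(t): # fingers pointing inward-down, camera above
    z=np.sin(t)*IN-np.cos(t)*UP; return rot(np.cos(t)*IN+np.sin(t)*UP,z)
E
python3 - <<'E'
from h import *
P=lambda r,z: np.r_[AX,0]+OUT*r+UP*z
for t in [0,20,30,40,50,60]:
    for r,z in [(200,45),(106,38)]:
        q=bot.solve_ik(P(r,z),tilt(np.radians(t))); print(t,r,None if q is None else np.round(q,2))
for d in [0,15,22,30]:
    q=bot.solve_ik(P(116,22),rot(R.from_euler('z',d,degrees=True).apply(OUT),-UP)); print("down",d,None if q is None else np.round(q,2))
E
```

```text
0 200 [-0.22  0.64  1.84 -0.    0.66 -0.47]
0 106 [-0.06  0.63  1.91 -0.    0.61 -0.31]
20 200 [-0.35  0.7   1.75  0.36  0.93 -0.86]
20 106 [-0.22  0.68  1.85  0.43  0.82 -0.79]
30 200 [-0.41  0.75  1.7   0.46  1.08 -0.96]
30 106 [-0.28  0.72  1.82  0.55  0.96 -0.93]
40 200 [-0.46  0.81  1.65  0.54  1.23 -1.04]
40 106 [-0.34  0.78  1.78  0.64  1.11 -1.04]
50 200 [-0.5   0.88  1.6   0.61  1.38 -1.09]
50 106 [-0.38  0.85  1.74  0.71  1.26 -1.11]
60 200 [-0.52  0.95  1.55  0.67  1.53 -1.13]
60 106 [-0.42  0.92  1.7   0.76  1.4  -1.16]
down 0 None
down 15 [-0.08  0.66  1.91 -0.    0.58  2.55]
down 22 [-0.08  0.66  1.91 -0.    0.58  2.43]
down 30 [-0.08  0.66  1.91 -0.    0.58  2.29]
```

Run:
```python
from h import *
print("pan",onz(viewer.camera_params("side"),(193,325),95).round())
P=lambda r,z: np.r_[AX,0]+OUT*r+UP*z
o=tilt(np.radians(40)); Z=33
hand.set_gripper(0)
bot.goto(P(215,170),o); bot.line_to(P(185,Z),velocity=150); bot.pause(.2)
f0=np.array(bot.current_ft_force()); print(bot.current_time_s(),f0)
r=185.; log=[]
while r>85:
    r-= 4 if r>122 else 1
    bot.line_to(P(r,Z),velocity=40 if r>122 else 15)
    F=np.array(bot.current_ft_force())-f0; fo=F@OUT
    tr=(np.array(bot.current_tcp_pos())[:2]-AX)@OUT[:2]
    log.append((r,round(tr,1),round(fo,1)))
    if fo>9: break
print(log, F, bot.current_time_s())
bot.pause(.3); print((np.array(bot.current_ft_force())-f0)@OUT)
im=viewer.snapshot("scene"); cv2.imwrite("pics/s2.png",cv2.resize(im[110:260,200:400,::-1],None,fx=3,fy=3))
```

```text
pan [ 582. -389.   95.]
7.3083 [ 0.51092809  0.81537958 -0.44141031]
[(181.0, np.float64(180.8), np.float64(0.4)), (177.0, np.float64(176.7), np.float64(0.4)), (173.0, np.float64(172.7), np.float64(0.1)), (169.0, np.float64(168.8), np.float64(1.3)), (165.0, np.float64(164.8), np.float64(0.9)), (161.0, np.float64(160.8), np.float64(1.6)), (157.0, np.float64(156.7), np.float64(1.4)), (153.0, np.float64(152.8), np.float64(1.3)), (149.0, np.float64(148.8), np.float64(1.5)), (145.0, np.float64(144.9), np.float64(2.0)), (141.0, np.float64(140.8), np.float64(1.6)), (137.0, np.float64(136.7), np.float64(2.2)), (133.0, np.float64(132.7), np.float64(1.2)), (129.0, np.float64(128.7), np.float64(1.4)), (125.0, np.float64(124.7), np.float64(1.4)), (121.0, np.float64(120.9), np.float64(1.9)), (120.0, np.float64(120.0), np.float64(2.6)), (119.0, np.float64(119.0), np.float64(2.4)), (118.0, np.float64(117.9), np.float64(2.8)), (117.0, np.float64(116.9), np.float64(3.0)), (116.0, np.float64(115.9), np.float64(2.9)), (115.0, np.float64(114.9), np.float64(1.9)), (114.0, np.float64(114.2), np.float64(4.4)), (113.0, np.float64(113.9), np.float64(10.0))] [ 1.61716534 -9.93617659  1.62453686] 13.475
9.826842507397918
```

View pics/s2.png

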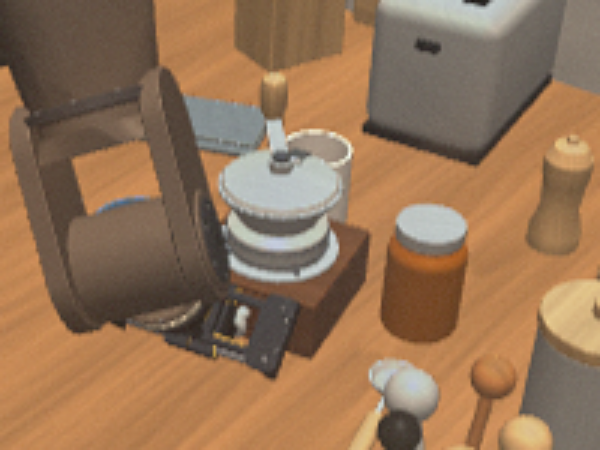

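The push met the hard stop at about 10 N, and the picture shows the drawer flush. I'll back off, time short segments in the air and move above the crank knob.

```bash
cat >> h.py <<'E'
KAZ=np.radians(134.3); RAD=85.
KX=np.array([np.cos(KAZ),np.sin(KAZ),0]); GO=rot(KX,-UP)   # tool x radial outward at start, fingers close tangentially
def C(th,z,c=AX): a=KAZ-th; return np.r_[c+RAD*np.array([np.cos(a),np.sin(a)]),z]
E
python3 - <<'E'
from h import *
P=lambda r,z: np.r_[AX,0]+OUT*r+UP*z
bot.line_to(P(150,45),velocity=120); bot.line_to(P(200,190),velocity=250)
hand.set_gripper(70)
bot.goto(C(0,300),GO)
t=bot.current_time_s
def T(f):
    a=t(); f(); return round(t()-a,3)
a=t(); print("start",a)
print("line22@90",T(lambda:bot.line_to(C(.26,300),velocity=90)))
print("line22@180",T(lambda:bot.line_to(C(.52,300),velocity=180)), "speed after",np.round(bot.current_qd(),3), C(.52,300)-bot.current_tcp_pos())
q=bot.solve_ik(C(.26,300),GO); print("movej22",T(lambda:bot.move_j(q)))
q=bot.solve_ik(C(.18,300),GO); print("movej7",T(lambda:bot.move_j(q)), C(.18,300)-bot.current_tcp_pos())
print("line7@90",T(lambda:bot.line_to(C(.1,300),velocity=90)))
print("line7@300",T(lambda:bot.line_to(C(0.02,300),velocity=300)))
bot.line_to(C(0,300)-KX*0,velocity=150)
# wrist view of knob with camera outward
p=viewer.camera_params("wrist"); im=viewer.snapshot("wrist"); np.savez("w3.npz",**p); cv2.imwrite("pics/w3.png",im[:,:,::-1])
print(proj(p,C(0,226)),proj(p,np.r_[AX,186]),t())
E
```

```text
start 17.4667
line22@90 0.392
line22@180 0.275 speed after [ 0.004 -0.016  0.024  0.     0.001  0.   ] [-0.10478317  0.2900189   0.46077941]
movej22 0.25
movej7 0.25 [ 0.07582984  0.14810085 -0.13209991]
line7@90 0.25
line7@300 0.25
[253.13914916 198.36789446] [253.12547639 260.29262876] 19.4333
```

View pics/w3.png

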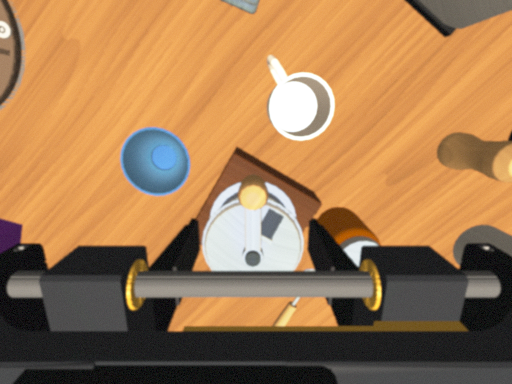

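The picture shows the knob top at (253,195) and the hub at (253,259). My model predicts (253,198) and (253,260), so it agrees within about 2 mm. Each line move also costs a 0.15 s settle. Next I'll refine the hub and take the grip.

Run:
```python
from h import *
p=dict(np.load("w3.npz")); im=cv2.imread("pics/w3.png"); g=cv2.cvtColor(im,cv2.COLOR_BGR2GRAY)
s=g[250:268,243:263]; c=max(cv2.findContours((s<110).astype(np.uint8),0,2)[0],key=cv2.contourArea); M=cv2.moments(c); uv=(243+M["m10"]/M["m00"],250+M["m01"]/M["m00"])
print("hub",uv,onz(p,uv,186).round(1))
hsv=cv2.cvtColor(im,cv2.COLOR_BGR2HSV)[170:220,233:275]; b=((hsv[...,1]>90)&(hsv[...,2]>200)).astype(np.uint8); c=max(cv2.findContours(b,0,2)[0],key=cv2.contourArea); q,r=cv2.minEnclosingCircle(c); uv=(233+q[0],170+q[1]); print("knob",uv,r,onz(p,uv,226).round(1),C(0,226))
bot.line_to(C(0,188),velocity=150); bot.pause(.1); f0=np.array(bot.current_ft_force()); np.save("f0.npy",f0)
hand.set_gripper(0); bot.pause(.2)
print(bot.current_width(),bot.current_finger_force(),np.array(bot.current_ft_force())-f0,bot.current_tcp_pos(),bot.current_time_s())
```

```text
hub (252.36766809728184, 257.6723891273248) [518.1 136.2 186. ]
knob (252.56042289733887, 197.4184284210205) 13.634505271911621 [460.6 195.6 226. ] [461.63470074 195.33388236 226.        ]
27.40731250816016 30.00011181458831 [-2.74693738 -2.06369371  0.18740831] [461.4687107  195.26603413 187.95247298] 21.3917
```

```bash
cat >> h.py <<'E'
def grind(i0,i1,c,N=14,per=6.6,last=None):
    f0=np.load("f0.npy"); rv=RAD+0.9; T=per/N; v=2*rv*np.sin(np.pi/N)/(T-.15)
    for i in range(i0,i1+1):
        a=KAZ-2*np.pi*i/N; u=np.array([np.cos(a),np.sin(a)]); w=np.array([u[1],-u[0]])
        bot.line_to(np.r_[c+rv*u,188],velocity=v)
        F=(np.array(bot.current_ft_force())-f0)[:2]; p=np.array(bot.current_tcp_pos())[:2]-c; wd=bot.current_width()
        th=(KAZ-np.arctan2(p[1],p[0])); th+=2*np.pi*round((2*np.pi*i/N-th)/(2*np.pi))
        print(i,f"t{bot.current_time_s():.2f} cmd{2*np.pi*i/N:.2f} th{th:.3f} Frad{F@u:.1f} Ftan{F@w:.1f} w{wd:.1f} ff{bot.current_finger_force():.0f} c{c.round(1)}")
        c=c+np.clip(.03*(F@u+6),-.4,.4)*u
        if np.linalg.norm(F)>55 or not 25<wd<31: print("ABORT"); break
    np.save("c.npy",c); return c
E
python3 - <<'E'
from h import *
grind(1,14,np.array([520.2,135.]))
E
```

```text
1 t21.86 cmd0.45 th0.461 Frad-10.5 Ftan1.8 w27.7 ff30 c[520.2 135. ]
2 t22.33 cmd0.90 th0.907 Frad-9.0 Ftan2.5 w27.6 ff30 c[520.2 134.9]
3 t22.81 cmd1.35 th1.355 Frad-7.4 Ftan2.6 w27.7 ff30 c[520.2 134.8]
4 t23.28 cmd1.80 th1.812 Frad-5.2 Ftan2.8 w27.5 ff30 c[520.2 134.7]
5 t23.76 cmd2.24 th2.241 Frad-4.8 Ftan-7.8 w27.5 ff30 c[520.2 134.8]
6 t24.23 cmd2.69 th2.699 Frad-2.5 Ftan3.5 w27.5 ff30 c[520.3 134.8]
7 t24.71 cmd3.14 th3.151 Frad2.6 Ftan9.2 w27.4 ff30 c[520.4 134.7]
8 t25.18 cmd3.59 th3.588 Frad4.0 Ftan3.7 w27.5 ff30 c[520.5 134.5]
9 t25.66 cmd4.04 th4.037 Frad5.7 Ftan1.6 w27.9 ff30 c[520.6 134.3]
10 t26.12 cmd4.49 th4.488 Frad3.0 Ftan2.7 w27.7 ff30 c[520.6 133.9]
11 t26.60 cmd4.94 th4.936 Frad0.3 Ftan2.5 w27.8 ff30 c[520.4 133.7]
12 t27.07 cmd5.39 th5.386 Frad-1.7 Ftan1.3 w27.6 ff30 c[520.3 133.6]
13 t27.55 cmd5.83 th5.839 Frad-4.2 Ftan2.1 w28.0 ff30 c[520.2 133.6]
14 t28.02 cmd6.28 th6.290 Frad-5.1 Ftan1.4 w27.7 ff30 c[520.1 133.6]
```

The first turn was clean. The bite sits at 1.9–2.7 rad and the drive-on at 2.7–3.6, so stopping about 0.45 rad past two turns is clear of both.

Run:
```python
from h import *
c=grind(15,29,np.load("c.npy"))
hand.set_gripper(70); bot.pause(.2)
p=np.array(bot.current_tcp_pos()); bot.line_to([p[0],p[1],330],velocity=150); 
bot.line_to([p[0]+60,p[1]-60,380],velocity=200); bot.pause(.3)
q=viewer.camera_params("wrist"); im=viewer.snapshot("wrist"); s=viewer.snapshot("scene"); np.savez("w4.npz",**q)
cv2.imwrite("pics/f.png",np.vstack([im[:250,:,::-1],cv2.resize(s[100:260,180:420,::-1],(512,341))]))
P=np.r_[AX,0]+OUT*106+UP*38
print("t",bot.current_time_s(),"pred knob",proj(q,C(.45,226,c)),"drawer",proj(q,P),180+0,proj(viewer.camera_params("scene"),P))
```

```text
15 t28.50 cmd6.73 th6.735 Frad-4.5 Ftan1.8 w27.6 ff30 c[520.1 133.6]
16 t28.98 cmd7.18 th7.180 Frad-5.4 Ftan2.1 w27.8 ff30 c[520.1 133.7]
17 t29.45 cmd7.63 th7.631 Frad-4.9 Ftan4.1 w28.0 ff30 c[520.1 133.7]
18 t29.93 cmd8.08 th8.083 Frad-3.9 Ftan3.0 w27.9 ff30 c[520.1 133.7]
19 t30.40 cmd8.53 th8.512 Frad-1.4 Ftan-6.4 w27.7 ff30 c[520.1 133.7]
20 t30.88 cmd8.98 th8.977 Frad-1.0 Ftan2.1 w27.4 ff30 c[520.3 133.7]
21 t31.35 cmd9.42 th9.437 Frad1.0 Ftan8.0 w27.7 ff30 c[520.4 133.7]
22 t31.82 cmd9.87 th9.874 Frad-0.8 Ftan3.5 w27.7 ff30 c[520.6 133.5]
23 t32.30 cmd10.32 th10.325 Frad-2.7 Ftan2.7 w27.6 ff30 c[520.6 133.4]
24 t32.77 cmd10.77 th10.775 Frad-3.3 Ftan2.0 w27.2 ff30 c[520.6 133.3]
25 t33.25 cmd11.22 th11.226 Frad-4.3 Ftan1.7 w27.9 ff30 c[520.6 133.2]
26 t33.73 cmd11.67 th11.677 Frad-4.0 Ftan1.6 w27.7 ff30 c[520.5 133.2]
27 t34.20 cmd12.12 th12.127 Frad-4.2 Ftan2.3 w27.8 ff30 c[520.5 133.2]
28 t34.67 cmd12.57 th12.574 Frad-4.1 Ftan2.4 w27.7 ff30 c[520.4 133.2]
29 t35.15 cmd13.02 th13.016 Frad-3.1 Ftan2.3 w28.0 ff30 c[520.4 133.3]
t 38.3667 pred knob [252.02625215 101.76202289] drawer [204.92804962 197.31683964] 180 [276.85653712 219.66951385]
```

View pics/f.png

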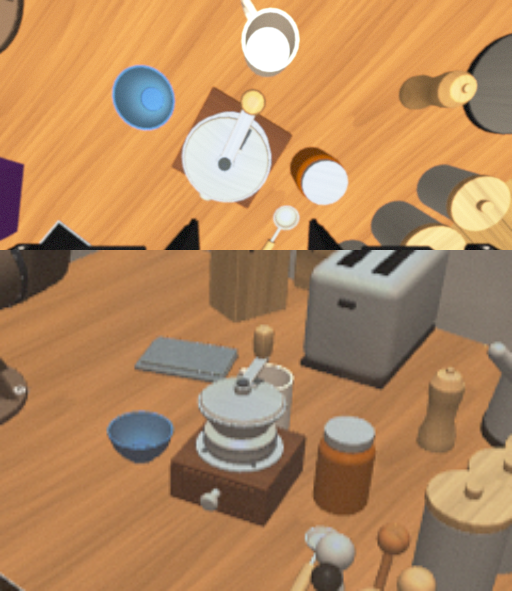

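The picture shows the crank knob at (253,102), as predicted. The drawer is flush, its knob at (205,195) matching the home position, the neighbours are undisturbed and the gripper is clear.

```bash
python3 -c "
from bench import ticket; print(ticket.close_job())"
```

```text
the job is handed in; nothing more can be done
None
```

The job is handed in, with no verdict shown: the drawer is home (about 10 N at the stop), the crank made two clockwise turns at about 6.65 s each in short stop-and-go steps with a 30 N grip, the lower limit, and was released about 0.45 rad past the second turn, clear of the bite, with the neighbouring things in place.

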